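# Drop the feed on a sewing machine for darning

## Robot

A 6-joint arm with a two-finger parallel gripper is mounted at the origin on the work surface. World frame = base frame: x ahead of the robot, y to its left, z up, the work surface at z = 0. Lengths are in mm, angles in degrees, forces in N, time in s.
With the tool pointing down it reaches from about 350 to 850 mm from the base axis. Payload 8.1 kg.
Tool frame: the origin (TCP) lies midway between the tips of the shut fingers; the grasp point (between the pads) lies 19 mm behind it; z points along the fingers, y is the direction in which the jaws open and shut (so a half turn about z gives the same grasp; the last joint's range is limited). The gripper opens to 85 mm and grips with 20 to 120 N. Pads are 22 mm wide; open, the fingers measure 114 mm over their backs; the gripper's body (76 mm by 85 mm) begins 54 mm behind the grasp point. The pads swing forward as they close: fully open they stand 13 mm farther back than shut.
Start: joints at [-77.773, 7.471, 85.268, -0, 87.261, -4.893], TCP at [176.644, -573.412, 198.792] pointing down, gripper open.
Joint ranges: [-169.43, 169.43], [-51.17, 129.36], [1.28, 143.12], [-76.62, 256.62], [0, 156.53], [-152.29, 152.29]. Speed limits (degrees/s): [136.94, 136.94, 159.86, 180, 180, 180].

## Interface

Orientations are given as [roll, pitch, yaw] about the fixed x, y, z axes, in that order (R = Rz(yaw) Ry(pitch) Rx(roll)).
In Python, from bench import telemetry, snapshot, camera_params, job gives the robot as it stands. The module is installed in compiled form; this text tells all that it offers.
- The arm moves only by the shell command python3 -m jog 'ROWS' [FORCE]. ROWS is JSON, a list that holds one entry, the list of rows, each a list of 7 numbers: the shift along the tool's x, y, z in units of 50 mm (1.0 is 50 mm), then the turn, a rotation vector about the tool's x, y, z in units of 2 pi rad (1.0 is 2 pi rad), then the opening, from 0 (shut) to 1 (fully open). In form: [[[dx, dy, dz, rx, ry, rz, claw], ...]]. A call has 1 to 12 rows; each row shifts and turns the commanded pose from where the row before left it, along the tool's axes as they then stand; what a row does not reach is not made up. A row lasts 1/8 s, in which the tool goes at most 62.5 mm and 10.7 degrees, less where a joint would pass 70% of its speed; a pose out of reach is approached as far as the arm can. A call with a number of a shift or a turn outside -1 to 1 is refused whole. A call with a gripper value outside its range is refused whole. The fingers move at their own pace and stop on an object; FORCE is the grip in N (left out, the last holds). Time passes only in rows, so rows that do not move let the fingers close. It gives the time, the measured TCP pose, the force and the opening at its end, in the units of the state.
- telemetry.sense(): the state, without advancing time (a new reading comes with each control period).
- snapshot(name): name is "scene" or "top" or "wrist"; returns (picture, depth): 480x640x3 uint8, red, green, blue; 480x640 float32, mm along the optical axis (not along the pixel's ray), 0 where there is no reading.
- camera_params(name): a dict with "K" (3x3 intrinsics, pixels), "extrinsics" (4x4, takes a point from camera to world coordinates). Camera axes: x right, y down, z forward; pixel columns grow to the right and rows downward; lengths in mm; the calibration is good to about 2 mm. A picture is of the moment at which its call begins: read the wrist's pose just before it. camera_params takes no time and is no camera call; for the wrist camera it gives the pose at the moment of the call.
- job.hand_in(): hands the job in, once; it reports no verdict.
The state is a dict: "time": time; "joint_pos": joint angles; "qd": joint speeds; "joint_efforts": joint torques, N m; "tool_pos": TCP position; "tcp_rot": TCP orientation; "ft_force": force on the tool from outside, world axes, zero at the start; "wrist_torque": the same for the moment, N m; "finger_gap": finger opening in mm.
Only numpy, scipy, OpenCV 4.12 (cv2) and the standard library are available. Lean on these libraries where they do the work, as an engineer would, in place of code of your own. Each camera call takes 0.05 s, during which the arm holds its last target. There are 200 camera calls.

## Task

Set the sewing machine for free-hand darning: with a fingertip, push the feed-drop lever that stands up from the front of its bed from the left-hand notch, past the click of the middle notch, right over to the last notch at the handwheel end, and leave it resting there. Push it gently and do not pinch it or force it against its stop; leave the stitch-length lever on the pillar and everything lying on the bed and the table where they are.

Things in the scene. Friction and masses are not known exactly. Their poses are not given: they have to be found in the camera images.
- machine: Cream flat-bed sewing machine, fixed. Origin: centre of its base (205 x 450 mm) on the table. Axes: -x operator's front side, +y his left (head, needle), -y his right (pillar, handwheel, to y -240 mm), z up. Bed top z 70 mm, x -89 to 89. Pillar, arm and head: front faces at x -4 to 0, tops at z 270 to 282 mm (spool pins 310). So the bed's front strip is open to above.
- slot (a point): Middle of the feed-drop lever's slot plate (steel, 34 x 66 mm, three notches beside the slot, top z 72.5 mm), on the bed's front strip at x -66, y 0 mm of the machine; axes as the machine's. The lever turns about a hidden pivot 27.5 mm below this point, its knob going along the machine's y.
- feed_knob (a point): Centre of the feed-drop lever's black knob (round, 33 mm long, 12 mm across at its foot to 18 mm near its top, top 15 mm beyond this point), on a 7 mm steel stem, 74 mm above the pivot. In the machine's frame it is at y +29, z 113 mm in the left-hand notch, y 0, z 119 in the middle one, y -29, z 113 in the last. Axes turn with the lever.
- feed_lever (a joint): Feed-drop lever angle, rad: 0 left-hand notch (feed up), 0.4 middle notch (upright), 0.8 last notch and hard stop (feed down); grows as the knob goes to the machine's -y. Starts in the first notch. A spring click draws it into the nearest notch when let go; the tops between notches are at 0.2 and 0.6. At the knob it takes 5 to 6 N to leave a notch.
- stitch_knob (a point): Centre of the black knob (16 mm across, 18 mm long) of the stitch-length lever, to be left alone: it juts 34 mm out of the pillar's front face over the bed, about 165 mm above the table, at y -146 mm of the machine.
- stitch_lever (a joint): Angle of the stitch-length lever, rad, 0 level, growing as its knob rises; held by friction; to be left as found.
- spool: Bystander: thread spool, 28 mm across, 44 mm tall, standing on the bed to the right of the feed-drop lever. Origin: centre of its underside.
- bobbin: Bystander: metal bobbin, 21 mm across, 11.5 mm tall, lying flat on the bed to the left of the feed-drop lever. Origin: centre of its underside.
- cone: Bystander: cone of thread, 88 mm across at the foot, 168 mm tall, standing on the table in front of the machine towards its handwheel end. Origin: centre of its underside.
- shears: Bystander: closed tailor's shears lying on the table, 275 mm long, 13 mm high. Origin: on the table near the pivot screw, blades to its +x (to +178 mm), black handle loops to its -x (to -102 mm).
- weight: Bystander: round steel pattern weight, 72 mm across, with a knob, 52 mm tall, on the table. Origin: centre of its underside.
- chalk_tin: Bystander: open tin of tailor's chalk, 85 x 62 x 22 mm, on the table. Origin: centre of its underside.
- driver: Bystander: screwdriver 150 mm long lying on the table, black handle to its -x. Origin: middle of its length, on the table.

How it is judged (in metres and radians):
On the way:
1. the lever is past the middle notch and falls into the last one (value of joint feed_lever above 0.7 rad), for 0.2 s.
At the end, for the whole second after the job is handed in: The feed-drop lever rests in its last notch (angle above 0.72 rad of 0.8, not moving), untouched; the stitch-length lever has its knob within 5 mm of where it was, and no bystander has been shifted more than 15 mm (value of joint feed_lever above 0.72 rad and velocity of joint feed_lever below 0.05 rad/s and distance of each of spool, bobbin, cone, shears, weight, chalk_tin, driver from where it was at the start of the episode below 0.015 m and distance of stitch_knob from where it was at the start of the episode below 0.005 m).
It fails at once if the stitch-length lever was moved (its knob by more than 5 mm) (distance of stitch_knob from where it was at the start of the episode above 0.005 m).
It fails at once if the feed-drop lever was pinched or forced (more than 30 N on it) (contact force between the fingers and feed_lever above 30 N).
It fails at once if a thing on the bed or table was shifted, lifted or tipped (more than 15 mm) (distance of any of spool, bobbin, cone, shears, weight, chalk_tin, driver from where it was at the start of the episode above 0.015 m).
It also fails if it takes over 38 s, if anything falls off the work surface, if the arm or the gripper's body presses on something with over 40 N, if the wrist force passes 120 N, or if a joint passes its speed limit or range.

## Working session

There is one attempt and no reset: what is moved stays moved. The work goes in short steps, Python scripts to look and compute and a shell command to move; the robot and the scene stay as the last step left them, time stands still between calls to the robot, and variables do not carry over. Pictures are saved under pics/ and viewed, about 8 in all and at most 12, crops included, and the job is handed in when it is done.

```bash
mkdir -p pics
cat > h.py <<'E'
import numpy as np, cv2
from bench import telemetry, snapshot, camera_params, job
def cloud(name):
    s=snapshot(name); c=camera_params(name); K=np.array(c["K"]);T=np.array(c["extrinsics"])
    v,u=np.mgrid[0:480,0:640]; d=s[1]
    P=np.stack([(u-K[0,2])/K[0,0]*d,(v-K[1,2])/K[1,1]*d,d],-1)@T[:3,:3].T+T[:3,3]
    P[d==0]=np.nan
    return s[0],P,K,T
E
python3 - <<'E'
from h import *
st=telemetry.sense(); print({k:np.round(v,2).tolist() for k,v in st.items()})
ims=[]
for n in("scene","top"):
    im,P,K,T=cloud(n); np.savez(n+".npz",im=im,P=P,K=K,T=T); ims.append(im); print(n,K[0,0],T.round(2).tolist())
    cv2.imwrite(f"pics/{n}.png",im[:,:,::-1])
E
```

```text
{'time': 0.0, 'joint_pos': [-77.77, 7.51, 85.33, 0.0, 87.26, -4.9], 'qd': [0.1, -0.0, -0.11, -0.06, 0.03, 0.04], 'joint_efforts': [-0.0, -56.94, -50.06, -0.0, 0.01, 0.0], 'tool_pos': [176.51, -572.81, 197.74], 'tcp_rot': [-179.89, -0.01, 17.12], 'ft_force': [-0.25, -0.6, 0.15], 'wrist_torque': [0.02, 0.02, 0.0], 'finger_gap': 85.04}
scene 557.6184647996548 [[0.52, 0.57, -0.64, 1202.37], [0.85, -0.35, 0.38, -530.03], [-0.0, -0.74, -0.67, 814.95], [0.0, 0.0, 0.0, 1.0]]
top 619.842165050647 [[0.0, -0.98, 0.19, 295.33], [-1.0, -0.0, 0.01, -143.71], [-0.01, -0.19, -0.98, 1277.76], [0.0, 0.0, 0.0, 1.0]]
```

View pics/top.png

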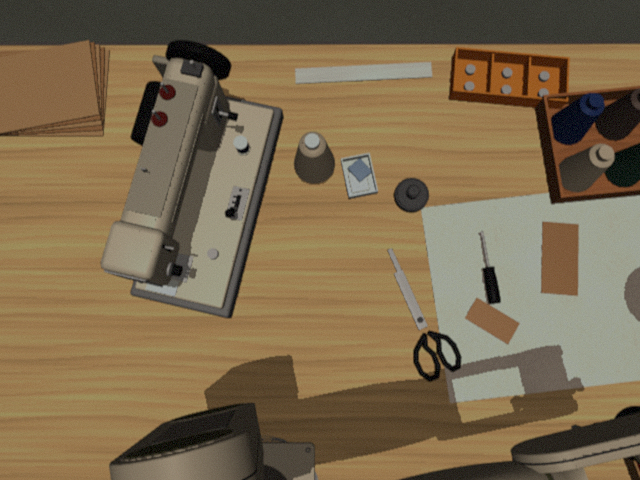

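View pics/scene.png

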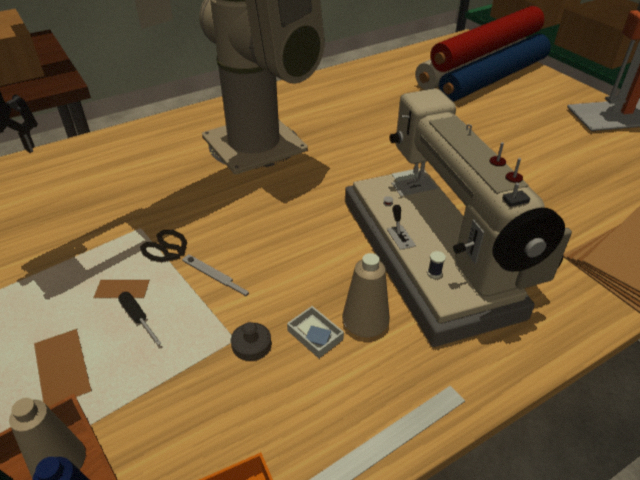

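The top view shows the machine with its handwheel end away from the robot at (200,60) and its head near (140,260). The lever is at about (233,207), the spool at (241,145), the bobbin at (213,254) and the cone at (314,157). Next I measure the bed edges and the knob from the depth.

Run:
```python
from h import *
for n in("top","scene"):
    z=np.load(n+".npz"); P=z["P"]; im=z["im"].astype(int)
    m=(P[...,2]>64)&(P[...,2]<76)&(P[...,0]>300)&(P[...,1]>-150)&(P[...,1]<350)
    m=cv2.morphologyEx(m.astype(np.uint8),cv2.MORPH_OPEN,np.ones((3,3)))>0
    q=P[m][:,:2].astype(np.float32); print(n,m.sum(),np.median(P[m][:,2]),cv2.minAreaRect(q), cv2.boxPoints(cv2.minAreaRect(q)).tolist())
    # bed front strip objects
    if n=="top":
        # z of pixels around the lever
        sub=P[190:222,222:250]; h=sub[...,2]>80
        for lo,hi in((80,95),(95,110),(110,122),(122,140)):
            k=(sub[...,2]>lo)&(sub[...,2]<=hi); print(lo,k.sum(),sub[k].mean(0) if k.any() else '')
    np.set_printoptions(suppress=True,precision=1)
z=np.load("top.npz");P=z["P"];im=z["im"]
for nm,(u,v,r) in dict(spool=(241,145,12),bobbin=(213,254,8),cone=(314,142,14)).items():
    s=P[v-r:v+r,u-r:u+r].reshape(-1,3); hi=np.nanpercentile(s[:,2],95); k=s[:,2]>hi-4; print(nm,hi,s[k].mean(0))
z=np.load("scene.npz");P=z["P"];im=z["im"]
s=P[203:232,388:408]; d=(im[203:232,388:408].max(-1)<60)&(s[...,2]>95)&(s[...,2]<140); print("knob scene",d.sum(),s[d].mean(0),s[d].min(0),s[d].max(0))
crop=np.load("top.npz")["im"][120:290,130:300]; cv2.imwrite("pics/c.png",cv2.resize(crop,(600,600),interpolation=cv2.INTER_CUBIC)[:,:,::-1])
```

```text
top 10949 69.19596016335095 ((586.347412109375, 111.51914978027344), (176.7294921875, 419.8356628417969), 77.06098175048828) [[361.9735107421875, 72.40160369873047], [771.1491088867188, -21.605438232421875], [810.7213134765625, 150.63668823242188], [401.54571533203125, 244.64373779296875]]
80 8 [557.25336887  50.61891519  84.44188048]
95 2 [549.96928341  48.98245756 107.43772857]
110 25 [542.21579108  53.63217258 118.91122371]
122 49 [540.24611824  54.48699042 125.74535018]
scene 9170 68.38734243481451 ((574.928466796875, 42.89447021484375), (316.118896484375, 421.906982421875), 76.8288803100586) [[333.5089111328125, -62.93916320800781], [744.317138671875, -159.07493591308594], [816.3480224609375, 148.7281036376953], [405.539794921875, 244.86387634277344]]
spool 115.45954475122511 [685.1  40.  114.1]
bobbin 82.96585739495909 [469.   93.   81.5]
cone 168.57980439991917 [ 670.2 -103.5  167.5]
knob scene 104 [551.1  50.3 115.6] [539.3  44.7  97.8] [558.8  58.7 128.3]
```

View pics/c.png

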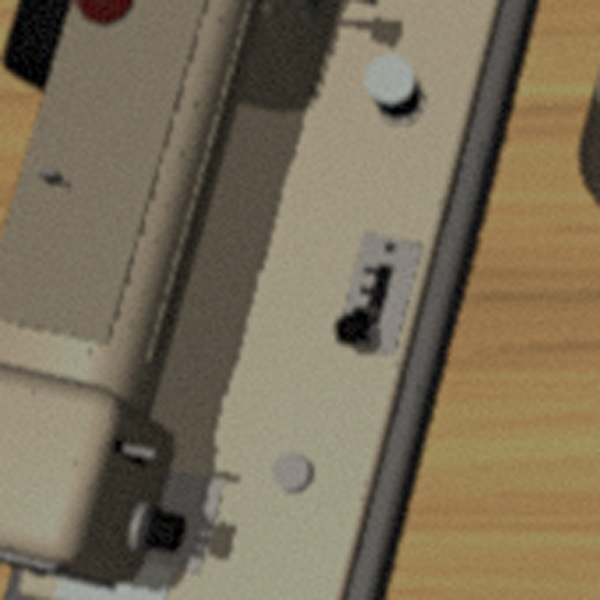

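The fit gives a machine yaw of about 77.06° and the slot at about (571.5, 47.2). That predicts the knob at (543, 54), and it is measured at (541, 54.5), so they agree. I'll turn the tool −30° so that tool x is the push direction, shut the gripper, and go behind the knob at (502, 63).

```bash
python3 -m jog '[[[0,0,0,0,0,0.0278,0],[0,0,0,0,0,0.0278,0],[0,0,0,0,0,0.0278,0],[0.175,-0.69,0,0,0,0,0],[0.175,-0.69,0,0,0,0,0],[0.175,-0.69,0,0,0,0,0],[0.175,-0.69,0,0,0,0,0],[0.175,-0.69,0,0,0,0,0],[0.175,-0.69,0,0,0,0,0],[0.175,-0.69,0,0,0,0,0],[0.175,-0.69,0,0,0,0,0],[0.175,-0.69,0,0,0,0,0]]]'
```

```text
time: 1.6
tool_pos: [323.0, -287.1, 198.4]
tcp_rot: [-180.0, 0.0, -12.9]
ft_force: [-0.2, -0.6, -0.2]
finger_gap: -0.1
```

```bash
python3 -m jog '[[[0.175,-0.69,0,0,0,0,0],[0.175,-0.69,0,0,0,0,0],[0.175,-0.69,0,0,0,0,0],[0.175,-0.69,0,0,0,0,0],[0.175,-0.69,0,0,0,0,0],[0.175,-0.69,0,0,0,0,0],[0.175,-0.69,0,0,0,0,0],[0.175,-0.69,0,0,0,0,0],[0.175,-0.69,0,0,0,0,0],[0.0,-0.69,0,0,0,0,0],[0,0,0,0,0,0,0],[0,0,0,0,0,0,0]]]'
```

```text
time: 3.1
tool_pos: [476.2, 30.0, 198.4]
tcp_rot: [180.0, 0.0, -12.9]
ft_force: [-0.6, 0.2, -0.1]
finger_gap: -0.1
```

```bash
python3 -m jog '[[[0.1,-0.38,0,0,0,0,0],[0.1,-0.38,0,0,0,0,0],[0,0,0,0,0,0,0]]]'
python3 - <<'E'
from h import *
np.set_printoptions(suppress=True,precision=1)
im,P,K,T=cloud("wrist"); cv2.imwrite("pics/w.png",im[:,:,::-1])
d=(im.max(-1)<70)&(P[...,2]>98)&(P[...,2]<140)&(P[...,0]>510)&(P[...,0]<580)&(abs(P[...,1]-50)<35)
print(d.sum(),np.nanmean(P[d],0),P[d].min(0),P[d].max(0),T[:3,3])
E
```

```text
time: 3.48
tool_pos: [495.4, 66.4, 198.7]
tcp_rot: [-180.0, 0.0, -12.8]
ft_force: [0.3, -0.5, -0.1]
finger_gap: -0.1
585 [546.9  53.8 122. ] [535.9  45.9 100.1] [558.   62.6 129. ] [567.7  49.5 372.9]
```

View pics/w.png

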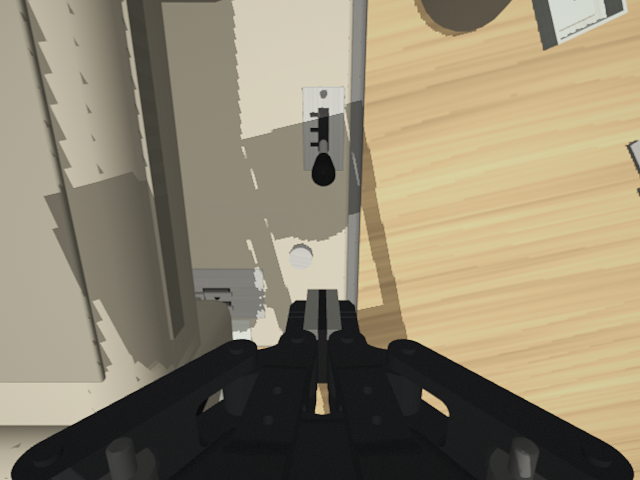

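The wrist view shows the knob at (323,168), in line with the shut fingers at column 322 and with the slot. The offset across is about 0.8 mm and the gap to the fingers about 25 mm. I'll go straight down to z 100.

```bash
python3 -m jog '[[[0,0,0.49,0,0,0,0],[0,0,0.49,0,0,0,0],[0,0,0.49,0,0,0,0],[0,0,0.49,0,0,0,0],[0,0,0,0,0,0,0],[0.16,0,0,0,0,0,0],[0.16,0,0,0,0,0,0],[0,0,0,0,0,0,0]]]'
```

```text
time: 4.53
tool_pos: [511.8, 61.3, 101.9]
tcp_rot: [-180.0, -0.1, -12.9]
ft_force: [0.2, -0.0, 0.4]
finger_gap: 0.2
```

```bash
python3 -m jog '[[[0.06,0,0,0,0,0,0],[0.06,0,0,0,0,0,0],[0.06,0,0,0,0,0,0],[0.06,0,0,0,0,0,0],[0.06,0,0,0,0,0,0],[0.06,0,0,0,0,0,0],[0,0,0,0,0,0,0]]]'
```

```text
time: 5.4
tool_pos: [528.1, 57.5, 100.8]
tcp_rot: [180.0, 0.0, -12.9]
ft_force: [1.0, 1.0, 0.1]
finger_gap: 0.2
```

```bash
python3 -m jog '[[[0.06,0,0,0,0,0,0],[0.06,0,0,0,0,0,0],[0.06,0,0,0,0,0,0],[0,0,0,0,0,0,0]]]'
python3 - <<'E'
from h import *
np.set_printoptions(suppress=True,precision=1)
im,P,K,T=cloud("wrist"); cv2.imwrite("pics/w2.png",im[:,:,::-1])
E
```

```text
time: 5.9
tool_pos: [536.9, 55.5, 100.8]
tcp_rot: [-180.0, -0.0, -12.9]
ft_force: [0.1, -1.2, -0.3]
finger_gap: 0.0
```

View pics/w2.png

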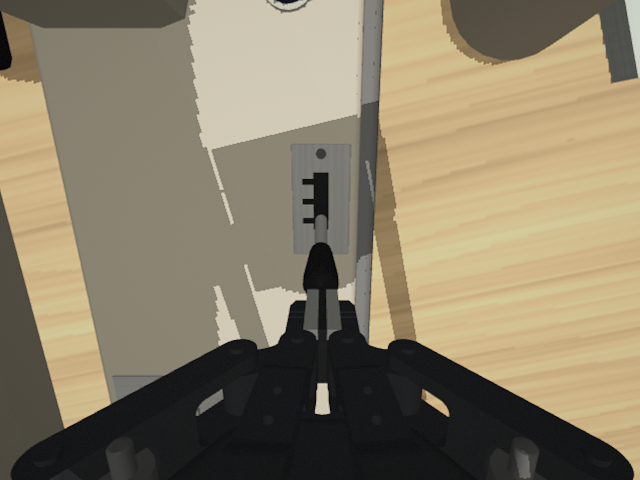

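The fingers (322,290) are now right behind the knob (321,270) and in line with it. The lever is still in the first notch, so I keep pushing slowly.

```bash
python3 -m jog '[[[0.06,0,0,0,0,0,0],[0.06,0,0,0,0,0,0],[0.06,0,0,0,0,0,0]]]';python3 -m jog '[[[0.06,0,0,0,0,0,0],[0.06,0,0,0,0,0,0],[0.06,0,0,0,0,0,0]]]'
```

```text
time: 6.32
tool_pos: [545.7, 53.5, 100.8]
tcp_rot: [-180.0, -0.0, -12.9]
ft_force: [0.6, -0.0, -0.2]
finger_gap: 0.1
time: 6.7
tool_pos: [554.4, 51.5, 100.8]
tcp_rot: [180.0, 0.0, -12.9]
ft_force: [-0.4, -0.5, 0.8]
finger_gap: 0.3
```

```bash
python3 -m jog '[[[0.06,0,0,0,0,0,0],[0.06,0,0,0,0,0,0],[0.06,0,0,0,0,0,0]]]'
python3 - <<'E'
from h import *
im,P,K,T=cloud("wrist"); cv2.imwrite("pics/w3.png",im[:,:,::-1])
E
```

```text
time: 7.08
tool_pos: [563.2, 49.5, 100.8]
tcp_rot: [-180.0, 0.0, -12.9]
ft_force: [-0.5, -0.2, 0.5]
finger_gap: -0.0
```

View pics/w3.png

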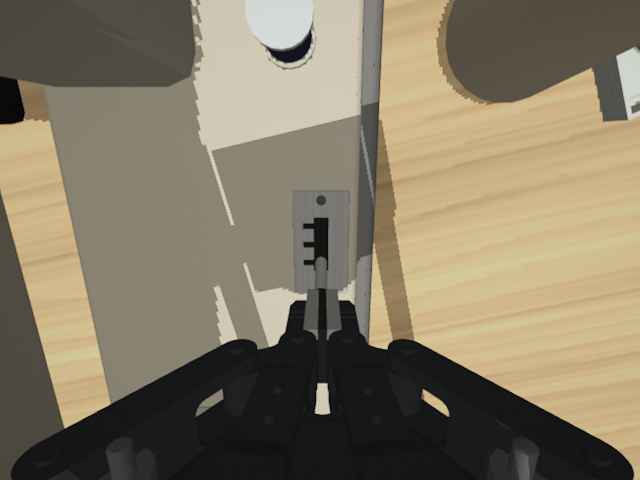

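The stem is still in the first notch, but the fingers now hide the knob, and the force reads about 0. I need to check whether the fingers are really at the knob, using the depth and the scene camera.

Run:
```python
from h import *
np.set_printoptions(suppress=True,precision=1)
im,P,K,T=cloud("wrist"); print(T.round(2),K[0,0],telemetry.sense()["ft_force"])
for v in range(230,380,10): print(v,P[v,322],P[v,312],P[v,332],im[v,322])
s=snapshot("scene")[0]; cv2.imwrite("pics/s2.png",cv2.resize(s[100:300,320:560],(720,600),interpolation=cv2.INTER_CUBIC)[:,:,::-1])
```

```text
[[ -0.2  -0.9  -0.3 635.9]
 [ -1.    0.2   0.1  33. ]
 [ -0.    0.3  -1.  275.1]
 [  0.    0.    0.    1. ]] 344.8615071498635 [-0.5 -0.8 -1. ]
230 [584.5  45.   72.7] [585.6  51.   71.8] [582.7  39.2  71. ] [21 21 23]
240 [577.8  46.6  70.7] [579.2  52.6  70.9] [576.7  40.5  71.7] [18 19 19]
250 [571.7  48.   71.6] [573.1  54.   71.5] [570.4  41.9  71.8] [22 24 22]
260 [566.3  49.2  74.4] [567.   55.4  72.5] [563.6  43.4  70.7] [103 102  98]
270 [562.5  50.   81.5] [560.   57.1  71.2] [557.6  44.7  72.1] [103 103  98]
280 [559.5  50.7  89.5] [553.5  58.6  71.5] [550.3  46.3  70.5] [102 102  97]
290 [574.4  47.2 136.9] [576.   51.3 138.3] [573.8  42.9 137.6] [15 17 17]
300 [574.6  47.2 147.1] [575.9  51.  147.9] [573.9  43.2 147.4] [19 16 19]
310 [575.3  47.  157. ] [575.4  51.  155.5] [573.8  43.4 155.8] [20 21 21]
320 [574.4  47.2 163. ] [575.9  50.6 164.3] [574.2  43.6 164.1] [19 19 19]
330 [574.8  47.1 170.4] [575.3  50.5 170.1] [573.3  43.9 169.3] [32 30 31]
340 [570.3  48.1 169.4] [576.4  50.  178.1] [575.   43.8 178.1] [31 31 32]
350 [567.5  48.8 171.1] [575.4  50.2 182. ] [574.8  43.9 183.3] [30 30 31]
360 [562.9  49.8 170.1] [575.2  50.  186.9] [575.2  44.  188.7] [29 29 29]
370 [559.   50.7 170.4] [572.3  50.7 187.6] [572.   44.7 188.9] [30 31 29]
```

View pics/s2.png

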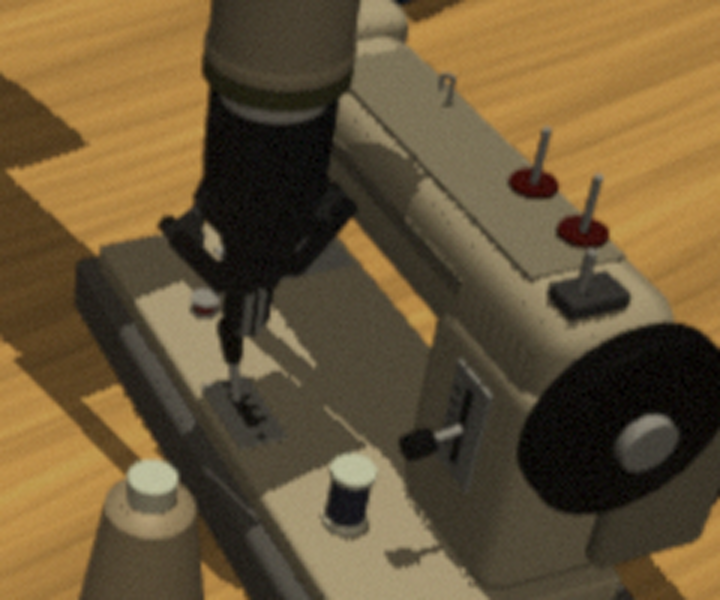

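The wrist depth puts the lowest visible finger point at z ≈ 137, not 101. The scene view also shows the fingers above the knob, and the force stayed at zero. It looks as if the fingers passed over the knob without touching it. I'll back off and check the fingertip height independently with the scene camera.

```bash
python3 -m jog '[[[-0.28,0,0,0,0,0,0],[-0.28,0,0,0,0,0,0],[-0.28,0,0,0,0,0,0],[-0.28,0,0,0,0,0,0],[0,0,0,0,0,0,0],[0,0,0,0,0,0,0]]]'
python3 - <<'E'
from h import *
np.set_printoptions(suppress=True,precision=1)
print(telemetry.sense()["tool_pos"])
e=np.array([.9746,-.2239,0]);f=np.array([-.2239,-.9746,0]);t=np.array(telemetry.sense()["tool_pos"]);t[2]=0
for n in("scene","wrist"):
    im,P,K,T=cloud(n)
    a=(P-t)@e; b=(P-t)@f
    m=(abs(a)<14)&(abs(b)<20)&(P[...,2]>80)&(P[...,2]<200)
    print(n,m.sum(),np.percentile(P[m][:,2],[0,1,3,10,50]), "a",a[m].min(),a[m].max(),"b",b[m].min(),b[m].max())
    if n=="scene": cv2.imwrite("pics/s3.png",cv2.resize(im[100:260,320:512],(720,600),interpolation=cv2.INTER_CUBIC)[:,:,::-1])
    else: print([ (v,P[v,312].round(0).tolist()) for v in range(282,292)])
E
```

```text
time: 7.98
tool_pos: [508.7, 62.1, 101.1]
tcp_rot: [-180.0, -0.0, -12.9]
ft_force: [-0.3, -0.3, -0.7]
finger_gap: -0.2
[508.7  62.1 101.1]
scene 381 [131.8 135.  137.9 143.6 168.3] a -13.880503319640043 13.960323266392319 b -19.76057156080207 19.74298594487712
wrist 7097 [136.2 139.1 141.7 149.  177.9] a -11.824681239965662 13.988415974100988 b -19.994256016682 19.996819114139335
[(282, [497.0, 72.0, 69.0]), (283, [496.0, 72.0, 69.0]), (284, [495.0, 72.0, 68.0]), (285, [494.0, 72.0, 69.0]), (286, [494.0, 72.0, 69.0]), (287, [494.0, 73.0, 70.0]), (288, [493.0, 73.0, 70.0]), (289, [492.0, 73.0, 69.0]), (290, [521.0, 64.0, 138.0]), (291, [521.0, 64.0, 139.0])]
```

View pics/s3.png

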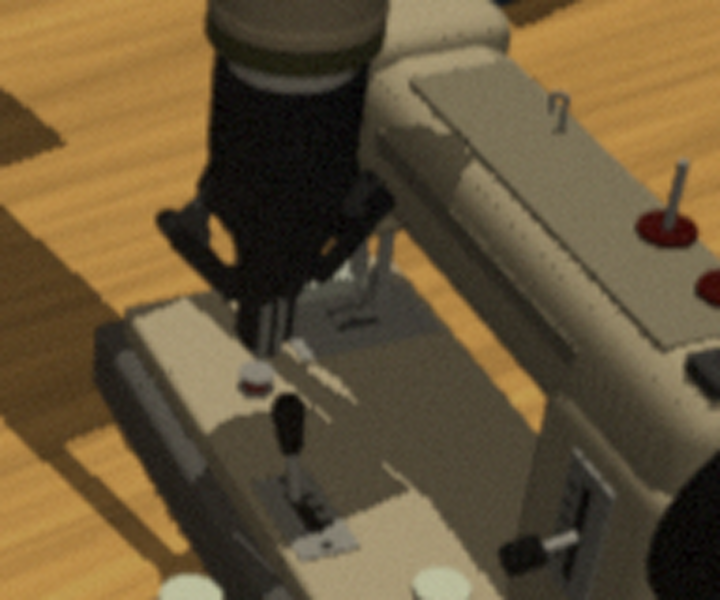

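The scene and wrist depths agree that the fingertips are really at z ≈ 136, about 35 mm higher than the telemetry z says. In the picture the lever is untouched at (290,420). I'll lower by 34 mm so the true tip is at about 102, and recheck with both cameras.

```bash
python3 -m jog '[[[0,0,0.17,0,0,0,0],[0,0,0.17,0,0,0,0],[0,0,0.17,0,0,0,0],[0,0,0.17,0,0,0,0],[0,0,0,0,0,0,0],[0,0,0,0,0,0,0]]]'
cat > tip.py <<'E'
from h import *
np.set_printoptions(suppress=True,precision=1)
e=np.array([.9746,-.2239,0]);f=np.array([-.2239,-.9746,0]);t=np.array(telemetry.sense()["tool_pos"]);t[2]=0
s=np.array([571.5,47.2,0]); print("tcp machine y",-(t-s)@e,"across",(t-s)@f)
for n in("scene","wrist"):
    im,P,K,T=cloud(n)
    a=(P-t)@e; b=(P-t)@f
    m=(abs(a)<13)&(abs(b)<18)&(P[...,2]>85)&(P[...,2]<160)
    print(n,m.sum(),np.percentile(P[m][:,2],[0,3,10]),"a max",np.percentile(a[m],95) )
    k=(im.max(-1)<70)&(P[...,2]>96)&(P[...,2]<135)&(abs((P-s)@f)<20)&((P-t)@e>13)&((P-t)@e<90)
    if k.sum()>10: print(" knob",k.sum(),"mach y",-(P[k]-s).mean(0)@e,"across",(P[k]-s).mean(0)@f,"z",P[k][:,2].mean())
    cv2.imwrite(f"pics/last_{n}.png",im[:,:,::-1])
E
python3 tip.py
```

```text
time: 8.82
tool_pos: [508.6, 62.1, 66.9]
tcp_rot: [-180.0, -0.0, -12.9]
ft_force: [-0.1, 0.6, -0.5]
finger_gap: -0.1
tcp machine y 64.66317807875816 across -0.38265330372852624
scene 287 [ 98.6 103.1 109.2] a max 12.713979908399303
 knob 139 mach y 23.632646433374063 across 1.988931679633875 z 115.10834181618115
wrist 5777 [102.9 107.4 113.4] a max 12.879892212006878
 knob 2472 mach y 23.648840495621954 across -1.4791607653189454 z 120.80219340006464
```

The tip is now at z ≈ 101–103, level with the knob, which is about 11 mm ahead and in line. Now I push.

```bash
for i in 1 2; do :; done; python3 -m jog '[[[0.06,0,0,0,0,0,0],[0.06,0,0,0,0,0,0],[0.06,0,0,0,0,0,0],[0.06,0,0,0,0,0,0]]]'; python3 -m jog '[[[0.05,0,0,0,0,0,0],[0.05,0,0,0,0,0,0]]]'; python3 -m jog '[[[0.05,0,0,0,0,0,0],[0.05,0,0,0,0,0,0]]]'; python3 tip.py
```

```text
time: 9.43
tool_pos: [520.4, 59.3, 66.8]
tcp_rot: [180.0, -0.0, -12.9]
ft_force: [-0.1, -0.3, 0.5]
finger_gap: 0.2
time: 9.68
tool_pos: [525.0, 58.2, 66.7]
tcp_rot: [180.0, 0.0, -12.9]
ft_force: [-1.4, 0.5, 1.3]
finger_gap: -0.0
time: 9.93
tool_pos: [529.3, 57.3, 66.8]
tcp_rot: [180.0, 0.1, -12.9]
ft_force: [-6.4, 1.2, 5.1]
finger_gap: 0.1
tcp machine y 43.37118313462411 across -0.4128629404554438
scene 243 [ 96.8 104.5 111. ] a max 12.544616595618644
 knob 128 mach y 17.00215000108251 across 2.2523928197245713 z 116.56981354383035
wrist 4817 [104.  110.7 119.4] a max 12.900704872244232
 knob 2500 mach y 18.409927331323825 across -1.4802771172334563 z 121.89459026365128
```

Contact is at about 6 N and the lever is moving. I carry on in small rows.

```bash
python3 -m jog '[[[0.05,0,0,0,0,0,0],[0.05,0,0,0,0,0,0],[0.05,0,0,0,0,0,0]]]'; python3 -m jog '[[[0.05,0,0,0,0,0,0],[0.05,0,0,0,0,0,0],[0.05,0,0,0,0,0,0]]]'; python3 -m jog '[[[0.05,0,0,0,0,0,0],[0.05,0,0,0,0,0,0],[0.05,0,0,0,0,0,0]]]';  python3 tip.py
```

```text
time: 10.4
tool_pos: [536.8, 55.6, 66.8]
tcp_rot: [180.0, 0.1, -12.9]
ft_force: [-4.7, 1.4, 3.3]
finger_gap: -0.1
time: 10.78
tool_pos: [544.9, 53.6, 66.8]
tcp_rot: [-180.0, -0.0, -12.9]
ft_force: [0.1, -1.0, -0.5]
finger_gap: 0.1
time: 11.15
tool_pos: [552.0, 52.1, 66.8]
tcp_rot: [-180.0, -0.0, -12.9]
ft_force: [-0.3, -0.1, 0.7]
finger_gap: -0.2
tcp machine y 20.08525553383518 across -0.374011732001688
scene 247 [ 97.1 104.3 110.4] a max 12.598041193784821
 knob 124 mach y -7.2651153696236594 across 2.5485866234080756 z 120.91325890899878
wrist 5429 [103.8 110.9 120. ] a max 12.868138572773555
 knob 2154 mach y -6.481758676897062 across -1.5418774728182267 z 128.94960276304988
```

The lever has clicked into the middle notch. Next is the second half, in the same small rows.

```bash
python3 -m jog '[[[0.05,0,0,0,0,0,0],[0.05,0,0,0,0,0,0]]]'; python3 -m jog '[[[0.05,0,0,0,0,0,0],[0.05,0,0,0,0,0,0]]]'; python3 -m jog '[[[0.05,0,0,0,0,0,0],[0.05,0,0,0,0,0,0]]]';  python3 tip.py
```

```text
time: 11.5
tool_pos: [556.6, 51.0, 66.7]
tcp_rot: [180.0, 0.0, -12.9]
ft_force: [-0.5, 0.7, 0.6]
finger_gap: 0.1
time: 11.75
tool_pos: [561.4, 49.9, 66.8]
tcp_rot: [180.0, 0.0, -12.9]
ft_force: [-4.5, 1.6, 3.4]
finger_gap: -0.2
time: 12.0
tool_pos: [566.3, 48.8, 66.7]
tcp_rot: [-180.0, 0.0, -12.9]
ft_force: [-4.7, 0.6, 3.5]
finger_gap: -0.1
tcp machine y 5.432931135582902 across -0.442784163135987
scene 235 [ 87.  103.2 110.6] a max 12.638401649045253
 knob 117 mach y -18.100676380152137 across 2.6932348571971585 z 120.26344406779774
wrist 4577 [104.4 111.8 120.2] a max 12.915068483063262
 knob 1924 mach y -17.933421198274612 across -1.5341453016694193 z 129.3031399391822
```

```bash
python3 -m jog '[[[0.05,0,0,0,0,0,0],[0,0,0,0,0,0,0]]]'; python3 -m jog '[[[0.05,0,0,0,0,0,0],[0,0,0,0,0,0,0]]]'; python3 tip.py
```

```text
time: 12.35
tool_pos: [569.3, 48.0, 66.7]
tcp_rot: [-180.0, -0.0, -12.9]
ft_force: [-0.8, 0.2, -0.8]
finger_gap: -0.1
time: 12.6
tool_pos: [571.9, 47.5, 67.0]
tcp_rot: [-180.0, -0.1, -12.9]
ft_force: [0.8, -0.1, -0.1]
finger_gap: -0.2
tcp machine y -0.29310616701184944 across -0.35588246602124723
scene 297 [ 96.5 102.9 108.6] a max 12.712207150496955
 knob 110 mach y -34.562095904282195 across 2.8665497715178736 z 117.5937626831206
wrist 6423 [101.9 107.3 114.1] a max 12.664983691085189
 knob 1732 mach y -36.590679661022946 across -1.5458628130909542 z 124.91520132736186
```

The force dropped to 0 and the knob moved a second 30 mm, so the lever has fallen into the last notch. I'll back away, rise, and check.

```bash
python3 -m jog '[[[-0.2,0,0,0,0,0,0],[-0.3,0,0,0,0,0,0],[-0.3,0,0,0,0,0,0],[0,0,-0.5,0,0,0,0],[0,0,-0.6,0,0,0,0],[0,0,-0.6,0,0,0,0],[0,0,-0.6,0,0,0,0],[0,0,0,0,0,0,0],[0,0,0,0,0,0,0]]]'; python3 tip.py
python3 - <<'E'
from h import *
a=np.load("scene.npz")["im"]; b=cv2.imread("pics/last_scene.png")[:,:,::-1]
cv2.imwrite("pics/cmp.png",np.hstack([cv2.resize(x[150:350,310:510],(400,400),interpolation=cv2.INTER_CUBIC) for x in(a,b)])[:,:,::-1])
E
```

```text
time: 13.82
tool_pos: [531.6, 56.7, 181.0]
tcp_rot: [180.0, 0.0, -12.9]
ft_force: [-0.3, -0.5, -0.4]
finger_gap: -0.0
tcp machine y 40.973668633694246 across -0.28717736190560395Traceback (most recent call last):
  File "tip.py", line 9, in <module>
    print(n,m.sum(),np.percentile(P[m][:,2],[0,3,10]),"a max",np.percentile(a[m],95) )
                    ~~~~~~~~~~~~~^^^^^^^^^^^^^^^^^^^^
    return _quantile_unchecked(
        a, q, axis, out, overwrite_input, method, keepdims, weights)
    return _ureduce(a,
                    func=_quantile_ureduce_func,
    ...<5 lines>...
                    overwrite_input=overwrite_input,
                    method=method)
    r = func(a, **kwargs)
    result = _quantile(arr,
                       quantiles=q,
    ...<2 lines>...
                       out=out,
                       weights=wgt)
    slices_having_nans = np.isnan(arr[-1, ...])
                                  ~~~^^^^^^^^^
IndexError: index -1 is out of bounds for axis 0 with size 0
```

View pics/cmp.png

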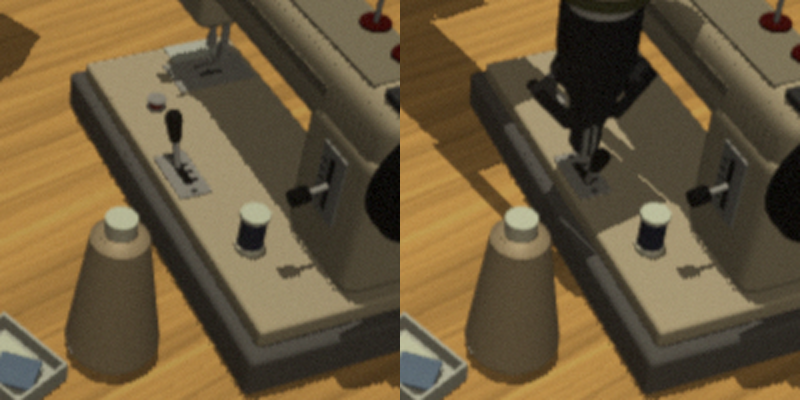

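The right half of that picture is from before the retreat. It shows the lever leaning towards the handwheel at (598,160), with the spool, cone, tin and stitch lever unchanged. I take one fresh check after the retreat.

Run:
```python
from h import *
np.set_printoptions(suppress=True,precision=1)
im,P,K,T=cloud("wrist"); s=np.array([571.5,47.2,0]);e=np.array([.9746,-.2239,0]);f=np.array([-.2239,-.9746,0])
k=(im.max(-1)<70)&(P[...,2]>96)&(P[...,2]<135)&(abs((P-s)@f)<20)&(abs((P-s)@e)<60)
y=-(P[k]-s)@e; print("knob y",y.mean(),y.min(),y.max(),P[k][:,2].mean())
a=np.load("scene.npz")["im"]; b=snapshot("scene")[0]
cv2.imwrite("pics/cmp2.png",np.hstack([cv2.resize(x[150:350,310:510],(400,400),interpolation=cv2.INTER_CUBIC) for x in(a,b)])[:,:,::-1])
```

```text
knob y -32.97646826927828 -42.80733780987239 -20.5263650848274 123.01352491903609
```

View pics/cmp2.png

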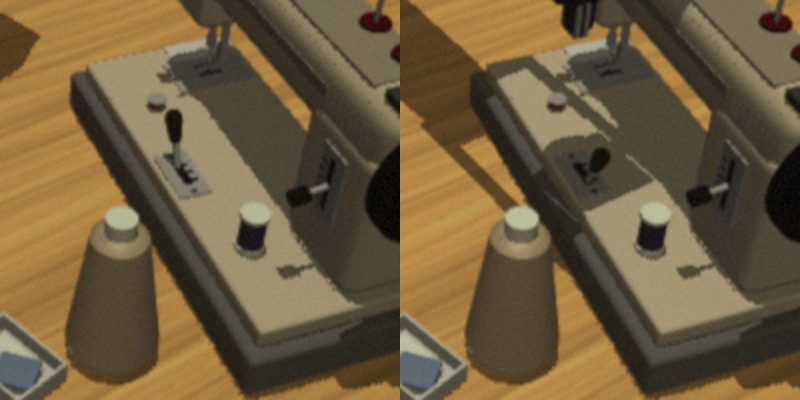

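The lever rests in the last notch with the knob at (600,160), untouched, and everything else sits where it was before.

```bash
python3 -c "from bench import job; print(job.hand_in())"
```

```text
the job is handed in; nothing more can be done
None
```

The feed-drop lever is in its last notch at the handwheel end, and the job is handed in at about 14 s of the 38 s allowed. I pushed it with the shut fingertips, past the middle click, with at most about 8 N read at the wrist, then backed off and lifted clear.

- **Last checks:** after the retreat the knob's visible surface measured y ≈ -33 mm. The expected centre is -29 mm, and the camera sees its upper side. Before-and-after scene pictures show the stitch-length lever, spool, bobbin, cone and chalk tin unmoved. The shears, weight and screwdriver were outside that comparison, but I never worked near them.
- **Disagreement:** the telemetry's tool z read about 35 mm lower than where both cameras saw the fingertips. My first push therefore passed over the knob without touching it. I took the height from the cameras, lowered the tool and repeated the push.

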